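Shield down, gel viewer lamps to full

TASK

Get the gel viewer on the bench ready for viewing: press its raised amber shield down until it is fully closed, not slamming it, and only then slide the lamp lever on its front strip to the left, past the first click (low) and on to the second stop (full). Do it all by pushing with the fingertips: do not pinch the lever or raise the shield any further, leave everything else where it stands, and finish with the shield closed, the lever at full and the hand clear.

Things in the scene. Friction and masses are not known exactly. Their poses are not given: they have to be found in the camera images.
- viewer: gel viewer (UV transilluminator): fixed cream steel case 340 (its x) x 360 (its y) mm, flat deck (top) 105 mm above the bench. Origin: centre of its underside; its front faces its own -x, towards the robot. Dark filter glass in the middle of the deck; two cheeks (y = +-159 mm, 25 mm high) carry the closed shield. The front strip of the deck is x = -170 to -85 mm
- shield (a joint): opening angle of the amber shield, rad: 0 = lying fully closed on the cheeks (a hard stop), growing as its front edge rises; 1.3 = the open stop. It starts raised between 0.5 and 0.85. Stiff friction hinge: it stays at whatever angle it is left; about 1 to 4 N of push on its front edge moves it down
- shield_hinge (a point): middle of the shield's hinge line, at x = 132.5 mm, y = 0, z = 133 mm in the viewer's frame; the line runs along the viewer's y at the far side. Site axes as the viewer's
- shield_edge (a point): middle of the top face of the aluminium rail along the shield's front edge, 208.5 mm from the hinge line. The shield is a stiff amber acrylic plate 5 mm thick, 330 mm wide (along the viewer's y); the rail is 13 mm deep, 10 mm high. With the shield closed this point lies at x = -76, y = 0, z = 138 mm in the viewer's frame. Site axes turn with the shield (z = out of its upper face)
- lever (a joint): travel of the lamp lever along its slot, m: 0 = off (right-hand stop, where it starts), 0.022 = first click (low), 0.044 = second stop (full, a hard stop). It slides along the viewer's own +y (to the left as seen from the robot). Spring clicks pull it into each of the three places; about 5 to 7 N of push carries it over the hump from one to the next, and it stays when let go
- lever_knob (a point): middle of the top of the lever's black grip, standing out of a slot in the front strip, at x = -130 mm in the viewer's frame, y = -22 mm at off, +22 mm at full. Grip 22 mm deep (viewer x), 14 mm wide (y), its top 34 mm and underside 8 mm above the deck. The strip is bare for 90 mm to either side of the slot's middle. The closed shield's front edge is 36 mm behind the grip, 33 mm above the deck
- ruler: bystander: white plastic ruler 150 x 25 x 4 mm lying on the filter glass under the shield. Origin: centre of its underside
- comb: bystander: white gel comb 70 x 27 x 5 mm lying on the front strip near its right end, about 138 mm to the right of the slot's middle. Origin: centre of its underside
- stain_bottle: bystander: small amber dropper bottle, 26 mm across, 56 mm high, standing on the front strip near its left end, about 138 mm to the left of the slot's middle. Origin: centre of its underside
- tip_box: bystander: blue pipette-tip box 85 x 120 x 60 mm on the bench. Origin: centre of its underside
- tube_rack: bystander: white rack of small tubes 60 x 140 x 46 mm on the bench. Origin: centre of its underside
- buffer_bottle: bystander: clear bottle 70 mm across, 150 mm high on the bench. Origin: centre of its underside
- beaker: bystander: glass beaker 70 mm across, 85 mm high on the bench. Origin: centre of its underside
- timer: bystander: white lab timer 60 x 75 x 18 mm on the bench. Origin: centre of its underside

How it is judged (in metres and radians):
On the way, in this order (a step that is already met when the one before it is completed fails the run):
1. the shield is pressed fully closed (value of joint shield below 0.045 rad), for 0.2 s.
2. the lever is slid past the first click to the second stop (value of joint lever above 0.0405 m), for 0.2 s.
At the end, for the whole second after the job is handed in: the shield is closed (within 0.045 rad, about 9 mm at its front edge) and the lever stands at the second stop (within 3.5 mm of the end of its 44 mm travel) (value of joint shield below 0.045 rad and value of joint lever above 0.0405 m); the robot touches nothing.
It fails at once if the lever leaves off (by more than 10 mm) while the shield is still open (more than 0.08 rad) (value of joint lever above 0.01 m and value of joint shield above 0.08 rad).
It fails at once if the lever is pinched: the fingers press on both halves of its grip at once (contact force between the fingers and lever_c2 above 1 N and contact force between the fingers and lever_c3 above 1 N).
It fails at once if the shield is raised further: past 0.95 rad, or moving upwards faster than 0.3 rad/s while open (value of joint shield above 0.95 rad or (velocity of joint shield above 0.3 rad/s and value of joint shield above 0.15 rad)).
It fails at once if the shield is slammed (faster than 2.5 rad/s) (velocity of joint shield below -2.5 rad/s).
It fails at once if something else is lifted, tipped or shifted by more than 25 mm (distance of any of ruler, comb, stain_bottle, tip_box, tube_rack, buffer_bottle, beaker, timer from where it was at the start of the episode above 0.025 m or angle between any of stain_bottle, buffer_bottle, beaker, tube_rack, tip_box's own z axis and vertical above 0.4 rad).
It also fails if it takes over 45 s, if anything falls off the work surface, if the arm or the gripper's body presses on something with over 40 N, if the wrist force passes 120 N, or if a joint passes its speed limit or range.

ROBOT

A 6-joint arm with a two-finger parallel gripper is mounted at the origin on the work surface. World frame = base frame: x ahead of the robot, y to its left, z up, the work surface at z = 0. Lengths are in m, angles in degrees, forces in N, time in s.
With the tool pointing down it reaches from about 0.375 to 0.9 m from the base axis. Payload 3.1 kg.
Tool frame: the origin (TCP) lies between the finger pads; the fingertips stand 22 mm ahead of it and the grasp point (between the pads) lies 3 mm ahead of it; y points along the fingers, x is the direction in which the jaws open and shut, and the axes are right-handed (so a half turn about y gives the same grasp; the last joint's range is limited). The gripper opens to 87 mm and grips with 3 to 60 N. Pads are 19 mm wide; open, the fingers measure 117 mm over their backs; the gripper's body (75 mm by 190 mm) begins 51 mm behind the grasp point.
Start: joints at [59.444, 30.224, 82.088, -0, 67.689, -10.227], TCP at [0.217, 0.586, 0.245] pointing down, gripper open.
Joint ranges: [-176.69, 176.69], [-43.24, 126.21], [12.49, 139.97], [-82, 262], [0, 151.66], [-163.58, 163.58]. Speed limits (degrees/s): [159.86, 159.86, 180, 180, 180, 180].

INTERFACE

Orientations are given as a 3x3 rotation matrix whose columns are the frame's x, y, z axes.
In Python, from rig import bot, imaging, workorder gives the robot as it stands. The module is installed in compiled form; this text tells all that it offers.
- The arm moves only by the tool drive_tool, never from a script. Its argument "commands" is a list of rows, each an object of numbers: "dx", "dy", "dz": the shift along the tool's x, y, z normalised to -1 to 1, where 1 is 4 cm; "wx", "wy", "wz": the turn, a rotation vector about the tool's x, y, z normalised to -1 to 1, where 1 is pi/2 rad; "grip": the finger opening in mm, from 0 to 87. In form: [{"dx": .., "dy": .., "dz": .., "wx": .., "wy": .., "wz": .., "grip": ..}, ...]. A call has 1 to 8 rows; each row shifts and turns the commanded pose from where the row before left it, along the tool's axes as they then stand; what a row does not reach is not made up. A row lasts 1/8 s, in which the tool goes at most 62.5 mm and 10.7 degrees, less where a joint would pass 70% of its speed; a pose out of reach is approached as far as the arm can. A call with a number of a shift or a turn outside -1 to 1 is refused whole. A call with a gripper value outside its range is refused whole. The fingers move at their own pace and stop on an object; the grip force is fixed at half the most. Time passes only in rows, so rows that do not move let the fingers close. It gives the time, the measured TCP pose, the force and the opening at its end, in the units of the state.
- bot.read_state(): the state, without advancing time (a new reading comes with each control period).
- imaging.capture(name): name is "scene" or "top" or "wrist"; returns (picture, depth): 400x640x3 uint8, red, green, blue; 400x640 float32, m along the optical axis (not along the pixel's ray), 0 where there is no reading.
- imaging.get_calibration(name): a dict with "mtx" (3x3 intrinsics, pixels), "dist" ([k1, k2, p1, p2, k3] as OpenCV has them; the pictures are not rectified), "world_to_cam" (4x4, takes a point from world to camera coordinates). Camera axes: x right, y down, z forward; pixel columns grow to the right and rows downward; lengths in m; the calibration is good to about 2 mm. A picture is of the moment at which its call begins: read the wrist's pose just before it. get_calibration takes no time and is no camera call; for the wrist camera it gives the pose at the moment of the call.
- workorder.hand_in(): hands the job in, once; it reports no verdict.
The state is a dict: "time_s": time; "joint_positions": joint angles; "qvel": joint speeds; "tau": joint torques, N m; "position": TCP position; "tcp_rot": TCP orientation; "force": force on the tool from outside, world axes, zero at the start; "moment": the same for the moment, N m; "opening": opening from 0.0 (shut) to 1.0 (fully open).
Only numpy, scipy, OpenCV 4.12 (cv2) and the standard library are available. Lean on these libraries where they do the work, as an engineer would, in place of code of your own. Each camera call takes 0.05 s, during which the arm holds its last target. There are 200 camera calls.

## Working session

There is one attempt and no reset: what is moved stays moved. The work goes in short steps, Python scripts to look and compute and a tool call to move; the robot and the scene stay as the last step left them, time stands still between calls to the robot, and variables do not carry over. Pictures are saved under pics/ and viewed, on a budget of 10 in all, crops included, one or two more only if the job needs it, and the job is handed in when it is done.

Besides the shell and the picture viewer there is one more tool, called as name(argument=value, ...) on one line, values as JSON. drive_tool: Moves the arm, as the interface text tells. Its arguments: {"type":"object","properties":{"commands":{"type":"array"}},"required":["commands"]}

```bash
mkdir -p pics; cat > h.py <<'E'
import numpy as np, cv2
from rig import bot, imaging, workorder
def cap(n,f):
    c=imaging.get_calibration(n); p,d=imaging.capture(n)
    cv2.imwrite(f'pics/{f}.png',p[:,:,::-1]); np.savez(f'pics/{f}.npz',p=p,d=d,K=c['mtx'],D=c['dist'],T=c['world_to_cam'])
def pt(f,u,v,w=1):
    z=np.load(f'pics/{f}.npz'); a=z['d'][v-w:v+w+1,u-w:u+w+1]; dd=np.median(a[a>0]) if (a>0).any() else np.nan
    n=cv2.undistortPoints(np.array([[[u,v]]],float),z['K'],z['D'])[0,0]
    return (np.linalg.inv(z['T'])@[n[0]*dd,n[1]*dd,dd,1])[:3]
def proj(f,P):
    z=np.load(f'pics/{f}.npz');T=z['T']
    return cv2.projectPoints(np.atleast_2d(np.array(P,float)),cv2.Rodrigues(T[:3,:3])[0],T[:3,3],z['K'],z['D'])[0][:,0]
E
python3 - <<'E'
from h import *
np.set_printoptions(precision=4,suppress=True)
s=bot.read_state();print(s)
cap('scene','s0');cap('top','t0')
a=cv2.imread('pics/s0.png');b=cv2.imread('pics/t0.png')
cv2.imwrite('pics/s0t0.png',np.vstack([a,b])[:, :] if 0 else cv2.resize(np.vstack([a,b]),(480,600)))
E
```

```text
{'time_s': 0.0, 'joint_positions': array([ 59.4435,  30.2789,  82.1567,  -0.0013,  67.6886, -10.2277]), 'qvel': array([ 0.0343, -0.0689,  0.0427,  0.0639, -0.0074,  0.1008]), 'tau': array([  0.0013, -44.005 , -17.659 ,   0.0631,   0.0584,  -0.0002]), 'position': array([0.2168, 0.5855, 0.2436]), 'tcp_rot': array([[ 0.3474, -0.0011, -0.9377],
       [ 0.9377, -0.0019,  0.3474],
       [-0.0021, -1.    ,  0.0004]]), 'force': array([ 0.8121,  0.0395, -0.1435]), 'moment': array([ 0.0042, -0.0021, -0.025 ]), 'opening': 0.9943209536139327}
```

View pics/s0.png

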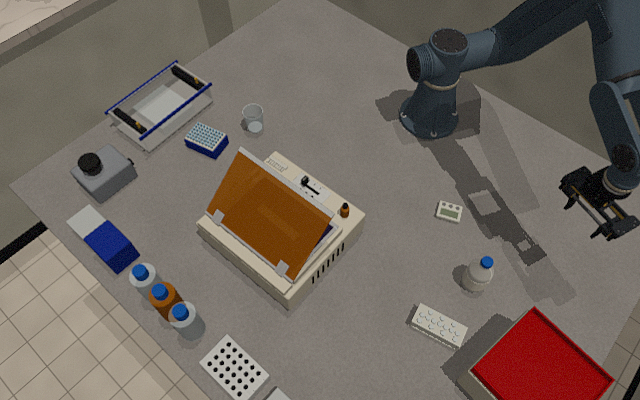

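View pics/t0.png

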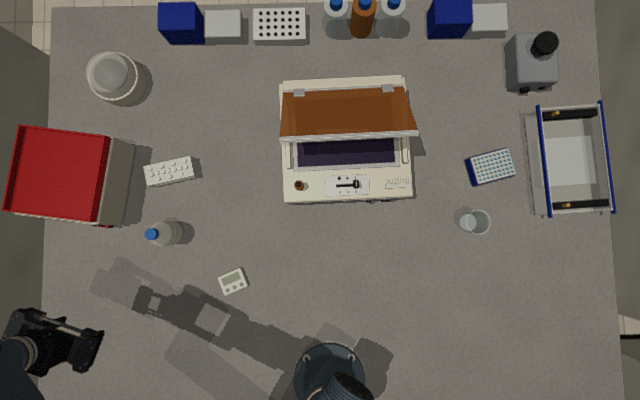

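The scene view shows the shield raised with its hinge at the far side. In the top view the viewer spans u 280–415, v 78–203. The knob is near (355,184), the rail near v≈135 and the stain bottle at (300,185). Next I'll enlarge the viewer.

```bash
python3 - <<'E'
from h import *
a=cv2.imread('pics/t0.png')[65:215,265:430]
cv2.imwrite('pics/t0c.png',cv2.resize(a,None,fx=4,fy=4,interpolation=cv2.INTER_CUBIC)[:, :])
E
```

```text
(no output)
```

View pics/t0c.png

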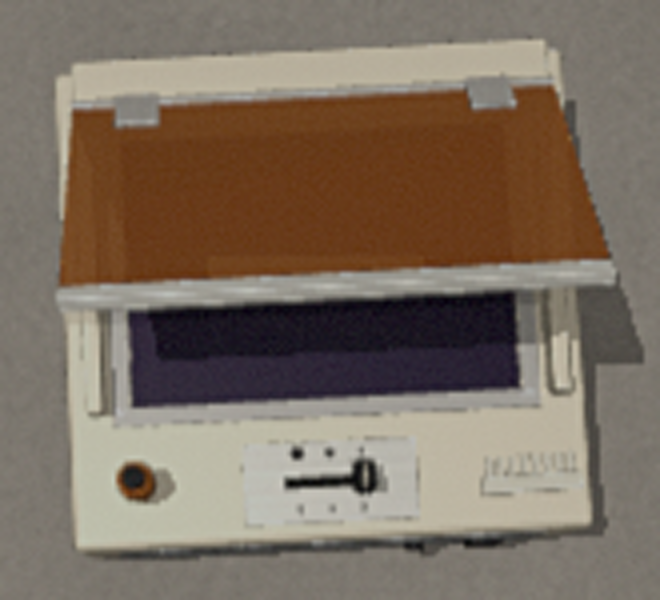

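The enlarged top view shows, in full-picture pixels, the front deck corners at (284.5,202) and (413,196). The knob is at (355.8,184), the slot's left end at (336.7,185.7), and the rail's ends at (280,138) and (418,132.5).

```bash
python3 - <<'E'
from h import *
from scipy.optimize import least_squares
np.set_printoptions(precision=4,suppress=True)
z=np.load('pics/t0.npz')
for n,u,v in [('fl',287,200),('fr',410,195),('deckL',320,190),('deckR',380,187),('knob',356,184),('railL',284,138),('railM',349,136),('railR',414,133),('bottle',298,185),('comb',397,184),('bkL',290,83),('bkR',395,79)]:
    print(n,pt('t0',u,v))
# deck front line by ray/plane z=.105
def ray(f,u,v,h):
    z=np.load(f'pics/{f}.npz');n=cv2.undistortPoints(np.array([[[u,v]]],float),z['K'],z['D'])[0,0]
    R=z['T'][:3,:3];c=-R.T@z['T'][:3,3];d=R.T@[n[0],n[1],1];return c+d*(h-c[2])/d[2]
A=ray('t0',284.5,202,.105);B=ray('t0',413,196.2,.105);ang=np.arctan2(-(B-A)[0]*-1,(A-B)[1])
print('front',A,B,np.linalg.norm(A-B))
yv=(A-B)/np.linalg.norm(A-B);xv=np.array([yv[1],-yv[0],0]);O=(A+B)/2+.17*xv;print('O',O,'yaw',np.degrees(np.arctan2(xv[1],xv[0])))
K=ray('t0',355.75,184,.139);print('knob',K,'local',(K-O)@xv,(K-O)@yv)
S=ray('t0',336.7,185.7,.105);print('slotL local',(S-O)@xv,(S-O)@yv)
# plate angle from amber depth
pts=np.array([pt('t0',u,v,0) for u in range(300,395,6) for v in range(97,130,4)])
L=np.c_[(pts-O)@xv,(pts-O)@yv,pts[:,2]]
k=np.polyfit(L[:,0],L[:,2],1);print('slope ang',np.arctan(-k[0]),'z at hinge',np.polyval(k,.1325), 'res',np.std(L[:,2]-np.polyval(k,L[:,0])))
for u,v in [(284,138),(349,136),(414,133)]:
    p=pt('t0',u,v);print('rail local',(p-O)@xv,(p-O)@yv,p[2])
E
```

```text
fl [0.5168 0.1057 0.1032]
fr [ 0.5238 -0.2339  0.1028]
deckL [0.5427 0.014  0.1024]
deckR [ 0.5474 -0.1516  0.1055]
knob [ 0.5535 -0.0831  0.1394]
railL [0.6524 0.0939 0.2683]
railM [ 0.6541 -0.0594  0.268 ]
railR [ 0.6577 -0.2123  0.269 ]
bottle [0.5518 0.0705 0.1606]
comb [ 0.5545 -0.1982  0.1079]
bkL [0.8394 0.091  0.1248]
bkR [ 0.8449 -0.1996  0.1229]
front [0.5113 0.1124 0.105 ] [ 0.5202 -0.2416  0.105 ] 0.35410360161792676
O [ 0.6857 -0.0603  0.105 ] yaw 1.4357176031054706
knob [ 0.5536 -0.0824  0.139 ] local -0.13261991754425698 -0.01879810402385309
slotL local -0.13144682941069108 0.031244779194906903
slope ang 0.677359936051228 z at hinge 0.13546456951528746 res 0.001287737744838501
rail local -0.029344670908411034 0.15500450136818902 0.2682959875895675
rail local -0.03157107179352668 0.0017005141814711293 0.26799224169175684
rail local -0.0318132836032933 -0.1511950713423242 0.26898328926389026
```

Shield angle is about 0.68 rad, with the rail top at about (0.654, -0.060, 0.268). Viewer centre is about (0.686, -0.061) with yaw 1.4°. Every one of these agrees with the text's sizes. Now I'll raise, shut the fingers and turn the jaw axis onto the viewer's y.

drive_tool(commands=[{"dx": 0,"dy": -1,"dz": 0,"wx": 0,"wy": -0.08,"wz": 0,"grip": 0},{"dx": 0,"dy": -1,"dz": 0,"wx": 0,"wy": -0.08,"wz": 0,"grip": 0},{"dx": 0,"dy": -0.9,"dz": 0,"wx": 0,"wy": -0.08,"wz": 0,"grip": 0},{"dx": -0.97,"dy": 0,"dz": -0.64,"wx": 0,"wy": 0,"wz": 0,"grip": 0},{"dx": -0.97,"dy": 0,"dz": -0.64,"wx": 0,"wy": 0,"wz": 0,"grip": 0},{"dx": -0.97,"dy": 0,"dz": -0.64,"wx": 0,"wy": 0,"wz": 0,"grip": 0},{"dx": -0.97,"dy": 0,"dz": -0.64,"wx": 0,"wy": 0,"wz": 0,"grip": 0},{"dx": -0.97,"dy": 0,"dz": -0.64,"wx": 0,"wy": 0,"wz": 0,"grip": 0}])

```text
time_s: 1.1
position: [0.3498, 0.3935, 0.3602]
tcp_rot: [[-0.022, -0.001, -1.0], [1.0, -0.001, -0.022], [-0.0, -1.0, 0.001]]
force: [1.2, 0.1, -0.7]
opening: 0.172
```

drive_tool(commands=[{"dx": -0.97,"dy": 0,"dz": -0.64,"wx": 0,"wy": 0,"wz": 0,"grip": 0},{"dx": -0.97,"dy": 0,"dz": -0.64,"wx": 0,"wy": 0,"wz": 0,"grip": 0},{"dx": -0.97,"dy": 0,"dz": -0.64,"wx": 0,"wy": 0,"wz": 0,"grip": 0},{"dx": -0.97,"dy": 0,"dz": -0.64,"wx": 0,"wy": 0,"wz": 0,"grip": 0},{"dx": -0.97,"dy": 0,"dz": -0.64,"wx": 0,"wy": 0,"wz": 0,"grip": 0},{"dx": -0.97,"dy": 0,"dz": -0.64,"wx": 0,"wy": 0,"wz": 0,"grip": 0},{"dx": -0.97,"dy": 0,"dz": -0.64,"wx": 0,"wy": 0,"wz": 0,"grip": 0},{"dx": 0,"dy": 0,"dz": 0,"wx": 0,"wy": 0,"wz": 0,"grip": 0}])

```text
time_s: 2.1
position: [0.5361, 0.1248, 0.3598]
tcp_rot: [[-0.018, -0.0, -1.0], [1.0, -0.001, -0.018], [-0.001, -1.0, 0.0]]
force: [0.3, 0.7, -0.0]
opening: 0.006
```

drive_tool(commands=[{"dx": -0.93,"dy": 0,"dz": -0.6,"wx": 0,"wy": 0,"wz": 0,"grip": 0},{"dx": -0.93,"dy": 0,"dz": -0.6,"wx": 0,"wy": 0,"wz": 0,"grip": 0},{"dx": -0.93,"dy": 0,"dz": -0.6,"wx": 0,"wy": 0,"wz": 0,"grip": 0},{"dx": -0.93,"dy": 0,"dz": -0.6,"wx": 0,"wy": 0,"wz": 0,"grip": 0},{"dx": -0.93,"dy": 0,"dz": -0.6,"wx": 0,"wy": 0,"wz": 0,"grip": 0},{"dx": 0,"dy": 0,"dz": 0,"wx": 0,"wy": 0,"wz": 0,"grip": 0}])

```text
time_s: 2.85
position: [0.6594, -0.0576, 0.3593]
tcp_rot: [[-0.02, -0.001, -1.0], [1.0, 0.0, -0.02], [0.0, -1.0, 0.001]]
force: [0.1, 0.6, -0.7]
opening: 0.005
```

```bash
python3 - <<'E'
from h import *
cap('wrist','w1');print(bot.read_state()['position'])
E
```

```text
[ 0.65840165 -0.05582629  0.35946216]
```

View pics/w1.png

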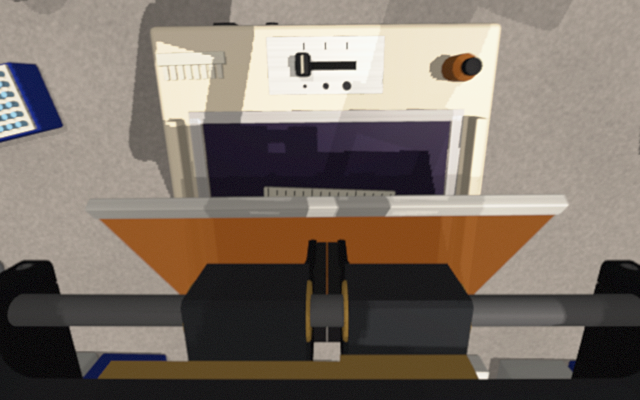

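The wrist view, seen from the far side with the image upside down to the robot, shows the knob top at about (302,63). The rail's top face runs along v≈206 from u 88 to 567. The shut fingers are at (327,290), over the plate. I'll cross-check the positions from this view.

```bash
python3 - <<'E'
from h import *
np.set_printoptions(precision=4,suppress=True)
print(proj('w1',[[.5535,-.0831,.139],[.6541,-.0594,.268],[.5518,.0705,.161]]))
for n,u,v in [('knob',302,63),('rail',327,206),('railtop-back',327,212),('railfront',327,200),('bottle',470,66),('comb',190,62),('railL',100,208),('railR',555,204)]: print(n,pt('w1',u,v))
E
```

```text
[[302.2272  60.4338]
 [324.9712 205.9446]
 [473.6231  60.4491]]
knob [ 0.5558 -0.0833  0.1393]
rail [ 0.6534 -0.058   0.2702]
railtop-back [ 0.6582 -0.0579  0.2688]
railfront [ 0.6503 -0.0581  0.2664]
bottle [0.5565 0.0679 0.1612]
comb [ 0.5553 -0.2001  0.109 ]
railL [ 0.6578 -0.213   0.2698]
railR [0.6488 0.0965 0.2708]
```

Both views agree. Knob: (0.555, -0.083, 0.139). Rail: (0.654, -0.058, 0.269). I'll descend onto the rail, then press along its arc.

drive_tool(commands=[{"dx": 0,"dy": 0.4,"dz": 0,"wx": 0,"wy": 0,"wz": 0,"grip": 0},{"dx": 0,"dy": 0.4,"dz": 0.05,"wx": 0,"wy": 0,"wz": 0,"grip": 0},{"dx": 0,"dy": 0.4,"dz": 0.05,"wx": 0,"wy": 0,"wz": 0,"grip": 0},{"dx": 0,"dy": 0.35,"dz": 0,"wx": 0,"wy": 0,"wz": 0,"grip": 0},{"dx": 0,"dy": 0.2,"dz": 0.05,"wx": 0,"wy": 0,"wz": 0,"grip": 0},{"dx": 0,"dy": 0.2,"dz": 0.1,"wx": 0,"wy": 0,"wz": 0,"grip": 0},{"dx": 0,"dy": 0.2,"dz": 0.12,"wx": 0,"wy": 0,"wz": 0,"grip": 0},{"dx": 0,"dy": 0.2,"dz": 0.12,"wx": 0,"wy": 0,"wz": 0,"grip": 0}])

```text
time_s: 3.9
position: [0.6385, -0.0564, 0.2667]
tcp_rot: [[-0.022, -0.0, -1.0], [1.0, -0.0, -0.022], [-0.0, -1.0, 0.0]]
force: [-2.7, -0.6, 4.0]
opening: 0.005
```

drive_tool(commands=[{"dx": 0,"dy": 0.22,"dz": 0.12,"wx": 0,"wy": 0,"wz": 0,"grip": 0},{"dx": 0,"dy": 0.22,"dz": 0.11,"wx": 0,"wy": 0,"wz": 0,"grip": 0},{"dx": 0,"dy": 0.22,"dz": 0.1,"wx": 0,"wy": 0,"wz": 0,"grip": 0},{"dx": 0,"dy": 0.22,"dz": 0.08,"wx": 0,"wy": 0,"wz": 0,"grip": 0},{"dx": 0,"dy": 0.22,"dz": 0.06,"wx": 0,"wy": 0,"wz": 0,"grip": 0},{"dx": 0,"dy": 0.22,"dz": 0.05,"wx": 0,"wy": 0,"wz": 0,"grip": 0},{"dx": 0,"dy": 0.22,"dz": 0.03,"wx": 0,"wy": 0,"wz": 0,"grip": 0},{"dx": 0,"dy": 0.22,"dz": 0.02,"wx": 0,"wy": 0,"wz": 0,"grip": 0}])

```text
time_s: 4.9
position: [0.6163, -0.0568, 0.1955]
tcp_rot: [[-0.022, 0.0, -1.0], [1.0, 0.0, -0.022], [0.0, -1.0, -0.0]]
force: [-1.0, -0.4, 1.4]
opening: 0.001
```

drive_tool(commands=[{"dx": 0,"dy": 0.18,"dz": 0.02,"wx": 0,"wy": 0,"wz": 0,"grip": 0},{"dx": 0,"dy": 0.18,"dz": 0.02,"wx": 0,"wy": 0,"wz": 0,"grip": 0},{"dx": 0,"dy": 0.15,"dz": 0.02,"wx": 0,"wy": 0,"wz": 0,"grip": 0},{"dx": 0,"dy": 0.12,"dz": 0,"wx": 0,"wy": 0,"wz": 0,"grip": 0},{"dx": 0,"dy": 0.1,"dz": 0,"wx": 0,"wy": 0,"wz": 0,"grip": 0},{"dx": 0,"dy": 0.08,"dz": 0,"wx": 0,"wy": 0,"wz": 0,"grip": 0},{"dx": 0,"dy": 0.05,"dz": 0,"wx": 0,"wy": 0,"wz": 0,"grip": 0},{"dx": 0,"dy": 0,"dz": 0,"wx": 0,"wy": 0,"wz": 0,"grip": 0}])

```text
time_s: 5.9
position: [0.6142, -0.0569, 0.1616]
tcp_rot: [[-0.022, 0.001, -1.0], [1.0, -0.0, -0.022], [-0.0, -1.0, -0.001]]
force: [-0.2, -0.4, -0.0]
opening: 0.005
```

drive_tool(commands=[{"dx": 0,"dy": 0.04,"dz": 0,"wx": 0,"wy": 0,"wz": 0,"grip": 0},{"dx": 0,"dy": 0.04,"dz": 0,"wx": 0,"wy": 0,"wz": 0,"grip": 0},{"dx": 0,"dy": 0,"dz": 0,"wx": 0,"wy": 0,"wz": 0,"grip": 0},{"dx": 0,"dy": 0,"dz": 0,"wx": 0,"wy": 0,"wz": 0,"grip": 0}])

```text
time_s: 6.4
position: [0.6143, -0.057, 0.1603]
tcp_rot: [[-0.022, 0.002, -1.0], [1.0, -0.001, -0.022], [-0.001, -1.0, -0.002]]
force: [-2.3, 1.1, 9.1]
opening: 0.005
```

The hard stop has been reached: 9 N with no further travel and the tip at 0.138 m. I'll lift off and move to the right of the knob.

drive_tool(commands=[{"dx": 0,"dy": -0.5,"dz": 0,"wx": 0,"wy": 0,"wz": 0,"grip": 0},{"dx": 0,"dy": -0.8,"dz": 0,"wx": 0,"wy": 0,"wz": 0,"grip": 0},{"dx": -0.56,"dy": 0,"dz": 0.51,"wx": 0,"wy": 0,"wz": 0,"grip": 0},{"dx": -0.56,"dy": 0,"dz": 0.51,"wx": 0,"wy": 0,"wz": 0,"grip": 0},{"dx": -0.56,"dy": 0,"dz": 0.51,"wx": 0,"wy": 0,"wz": 0,"grip": 0},{"dx": 0,"dy": 0,"dz": 0,"wx": 0,"wy": 0,"wz": 0,"grip": 0},{"dx": 0,"dy": 0,"dz": 0,"wx": 0,"wy": 0,"wz": 0,"grip": 0}])

```text
time_s: 7.28
position: [0.5548, -0.1253, 0.2107]
tcp_rot: [[-0.022, 0.001, -1.0], [1.0, 0.0, -0.022], [0.0, -1.0, -0.001]]
force: [0.0, -0.3, 0.4]
opening: 0.008
```

```bash
python3 - <<'E'
from h import *
np.set_printoptions(precision=4,suppress=True)
cap('wrist','w2');cap('top','t2');print(bot.read_state()['position'])
for u,v in [(300,137),(300,145),(320,120),(390,125),(340,150),(340,153),(340,156)]: print(u,v,pt('t2',u,v))
a=cv2.imread('pics/t2.png')[65:215,265:430];a=cv2.resize(a,(440,400),interpolation=cv2.INTER_CUBIC)
b=cv2.resize(cv2.imread('pics/w2.png')[:,:],(360,225));c=np.zeros((400,360,3),np.uint8);c[:225]=b
cv2.imwrite('pics/m2.png',np.hstack([a,c]))
E
```

```text
[ 0.5549 -0.1249  0.2106]
300 137 [0.685  0.065  0.1352]
300 145 [0.6631 0.0653 0.1351]
320 120 [0.731  0.0099 0.1341]
390 125 [ 0.7128 -0.1796  0.1353]
340 150 [ 0.6469 -0.0425  0.1361]
340 153 [ 0.6391 -0.0424  0.1345]
340 156 [ 0.6307 -0.0422  0.1354]
```

View pics/m2.png

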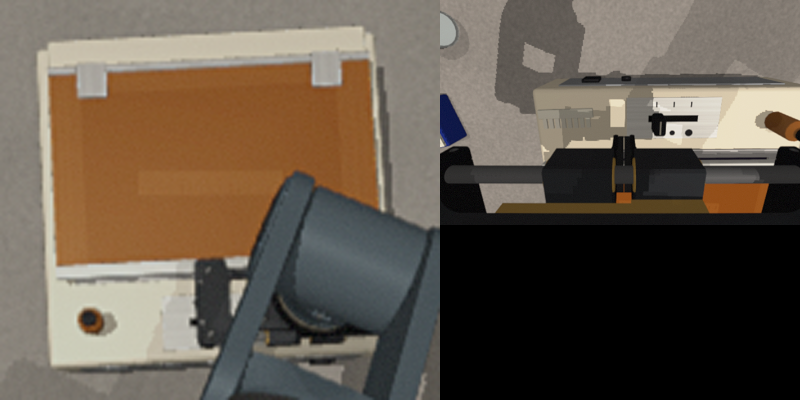

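The plate lies flat at z ≈ 0.135 everywhere I sampled, so the shield is closed. The fingers stand right of the knob with a gap. I'll lower the tips to about 12 mm above the deck.

drive_tool(commands=[{"dx": 0,"dy": 0.5,"dz": 0,"wx": 0,"wy": 0,"wz": 0,"grip": 0},{"dx": 0,"dy": 0.5,"dz": 0,"wx": 0,"wy": 0,"wz": 0,"grip": 0},{"dx": 0,"dy": 0.4,"dz": 0,"wx": 0,"wy": 0,"wz": 0,"grip": 0},{"dx": 0,"dy": 0.3,"dz": 0,"wx": 0,"wy": 0,"wz": 0,"grip": 0},{"dx": 0,"dy": 0.1,"dz": 0,"wx": 0,"wy": 0,"wz": 0,"grip": 0},{"dx": 0,"dy": 0,"dz": 0,"wx": 0,"wy": 0,"wz": 0,"grip": 0},{"dx": 0.25,"dy": 0,"dz": 0,"wx": 0,"wy": 0,"wz": 0,"grip": 0},{"dx": 0,"dy": 0,"dz": 0,"wx": 0,"wy": 0,"wz": 0,"grip": 0}])

```text
time_s: 8.38
position: [0.5539, -0.1146, 0.1391]
tcp_rot: [[-0.023, 0.0, -1.0], [1.0, 0.0, -0.023], [0.0, -1.0, -0.0]]
force: [0.2, -0.1, -0.2]
opening: 0.004
```

drive_tool(commands=[{"dx": 0.13,"dy": 0,"dz": 0,"wx": 0,"wy": 0,"wz": 0,"grip": 0},{"dx": 0.13,"dy": 0,"dz": 0,"wx": 0,"wy": 0,"wz": 0,"grip": 0},{"dx": 0.13,"dy": 0,"dz": 0,"wx": 0,"wy": 0,"wz": 0,"grip": 0},{"dx": 0.13,"dy": 0,"dz": 0,"wx": 0,"wy": 0,"wz": 0,"grip": 0},{"dx": 0.13,"dy": 0,"dz": 0,"wx": 0,"wy": 0,"wz": 0,"grip": 0},{"dx": 0.13,"dy": 0,"dz": 0,"wx": 0,"wy": 0,"wz": 0,"grip": 0},{"dx": 0.13,"dy": 0,"dz": 0,"wx": 0,"wy": 0,"wz": 0,"grip": 0},{"dx": 0.13,"dy": 0,"dz": 0,"wx": 0,"wy": 0,"wz": 0,"grip": 0}])

```text
time_s: 9.38
position: [0.553, -0.0741, 0.1386]
tcp_rot: [[-0.023, 0.0, -1.0], [1.0, -0.002, -0.023], [-0.002, -1.0, 0.0]]
force: [-1.4, -5.3, -0.9]
opening: 0.009
```

drive_tool(commands=[{"dx": 0.1,"dy": 0,"dz": 0,"wx": 0,"wy": 0,"wz": 0,"grip": 0},{"dx": 0.1,"dy": 0,"dz": 0,"wx": 0,"wy": 0,"wz": 0,"grip": 0},{"dx": 0.08,"dy": 0,"dz": 0,"wx": 0,"wy": 0,"wz": 0,"grip": 0},{"dx": 0,"dy": 0,"dz": 0,"wx": 0,"wy": 0,"wz": 0,"grip": 0},{"dx": 0,"dy": 0,"dz": 0,"wx": 0,"wy": 0,"wz": 0,"grip": 0}])

```text
time_s: 10.0
position: [0.5528, -0.0623, 0.1386]
tcp_rot: [[-0.022, 0.0, -1.0], [1.0, 0.0, -0.022], [0.0, -1.0, -0.0]]
force: [-0.0, 0.5, 0.2]
opening: 0.005
```

No force now, so the lever has probably snapped ahead into its detent. I'll nudge on until the stop is felt.

drive_tool(commands=[{"dx": 0.05,"dy": 0,"dz": 0,"wx": 0,"wy": 0,"wz": 0,"grip": 0},{"dx": 0.05,"dy": 0,"dz": 0,"wx": 0,"wy": 0,"wz": 0,"grip": 0},{"dx": 0,"dy": 0,"dz": 0,"wx": 0,"wy": 0,"wz": 0,"grip": 0}])

```text
time_s: 10.38
position: [0.5526, -0.0585, 0.1385]
tcp_rot: [[-0.022, -0.0, -1.0], [1.0, 0.0, -0.022], [0.0, -1.0, 0.0]]
force: [0.3, -0.6, -0.1]
opening: 0.006
```

drive_tool(commands=[{"dx": 0.05,"dy": 0,"dz": 0,"wx": 0,"wy": 0,"wz": 0,"grip": 0},{"dx": 0.03,"dy": 0,"dz": 0,"wx": 0,"wy": 0,"wz": 0,"grip": 0},{"dx": 0,"dy": 0,"dz": 0,"wx": 0,"wy": 0,"wz": 0,"grip": 0}])

```text
time_s: 10.75
position: [0.5526, -0.0559, 0.1386]
tcp_rot: [[-0.023, -0.0, -1.0], [1.0, -0.001, -0.023], [-0.001, -1.0, 0.0]]
force: [-0.7, -2.4, -0.0]
opening: 0.003
```

drive_tool(commands=[{"dx": 0.05,"dy": 0,"dz": 0,"wx": 0,"wy": 0,"wz": 0,"grip": 0},{"dx": 0,"dy": 0,"dz": 0,"wx": 0,"wy": 0,"wz": 0,"grip": 0},{"dx": 0,"dy": 0,"dz": 0,"wx": 0,"wy": 0,"wz": 0,"grip": 0}])

```text
time_s: 11.12
position: [0.5527, -0.0556, 0.1386]
tcp_rot: [[-0.023, 0.0, -1.0], [1.0, -0.004, -0.023], [-0.004, -1.0, 0.0]]
force: [-1.5, -6.9, -0.7]
opening: 0.007
```

The hard stop is felt: the force rose to 7 N with no travel. I'll back off to the right, lift, and withdraw.

drive_tool(commands=[{"dx": -0.2,"dy": 0,"dz": 0,"wx": 0,"wy": 0,"wz": 0,"grip": 0},{"dx": -0.3,"dy": 0,"dz": 0,"wx": 0,"wy": 0,"wz": 0,"grip": 0},{"dx": 0,"dy": -0.7,"dz": 0,"wx": 0,"wy": 0,"wz": 0,"grip": 0},{"dx": 0,"dy": -1,"dz": 0,"wx": 0,"wy": 0,"wz": 0,"grip": 0},{"dx": 0,"dy": -1,"dz": 0.5,"wx": 0,"wy": 0,"wz": 0,"grip": 0},{"dx": 0,"dy": -1,"dz": 1,"wx": 0,"wy": 0,"wz": 0,"grip": 0},{"dx": 0,"dy": 0,"dz": 1,"wx": 0,"wy": 0,"wz": 0,"grip": 0},{"dx": 0,"dy": 0,"dz": 0,"wx": 0,"wy": 0,"wz": 0,"grip": 0}])

```text
time_s: 12.12
position: [0.4502, -0.0751, 0.287]
tcp_rot: [[-0.021, -0.001, -1.0], [1.0, 0.001, -0.021], [0.001, -1.0, 0.001]]
force: [0.5, -0.5, -0.2]
opening: 0.005
```

```bash
python3 - <<'E'
from h import *
cap('wrist','w3');cap('scene','s3');s=bot.read_state();print(s['position'],s['force'],s['time_s'])
b=cv2.imread('pics/w3.png');a=cv2.resize(cv2.imread('pics/s3.png')[130:310,180:380],None,fx=2,fy=2)
c=np.zeros((600,800,3),np.uint8);c[:240,:384]=cv2.resize(b,(384,240));c[240:,:400]=a
c[:300,400:]=cv2.resize(b[:240,160:480],(400,300));cv2.imwrite('pics/m3.png',c)
E
```

```text
[ 0.45343739 -0.07600154  0.2869309 ] [0.38545544 0.87337782 0.53594199] 12.225
```

View pics/m3.png

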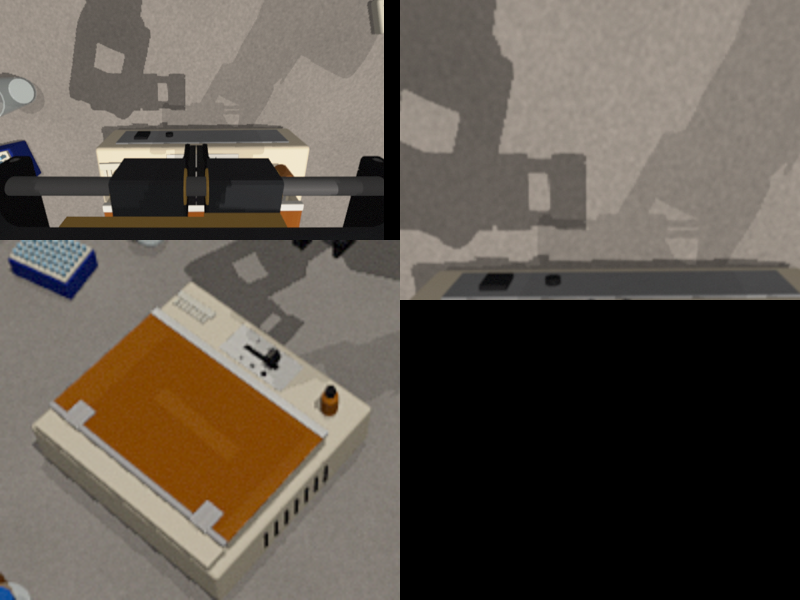

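The scene crop shows the shield flat. The lever, at crop (272,352), i.e. full picture (316,186), stands at the bottle end of its slot. The bottle and comb look unmoved. One numeric check follows before handing in.

```bash
python3 - <<'E'
from h import *
np.set_printoptions(precision=4,suppress=True)
print('expected full/low px',proj('s3',[[.556,-.039,.139],[.5555,-.061,.139]]),'off px in s0',proj('s0',[[.555,-.083,.139]]))
z=np.load('pics/s3.npz')
P=[pt('s3',u,v,0) for u in range(305,328) for v in range(175,195)]
P=np.array([p for p in P if .134<p[2]<.145 and .535<p[0]<.575]);print('knob top pts',len(P),P.mean(0),P.min(0),P.max(0))
P=np.array([pt('s3',u,v) for u in range(240,310,8) for v in (225,240,250)]);print('plate z',P[:,2].min(),P[:,2].max())
workorder.hand_in()
E
```

```text
expected full/low px [[315.8083 186.1163]
 [310.3293 181.8034]] off px in s0 [[304.9088 177.5365]]
knob top pts 32 [ 0.5575 -0.0386  0.1391] [ 0.5471 -0.0469  0.134 ] [ 0.5668 -0.0307  0.1439]
plate z 0.12478528099608477 0.13739360182972837
the job is handed in; nothing more can be done
```

The gel viewer is ready: the shield is closed, the lamp lever is at full, and the hand is clear. I handed the job in after about 12 s of the 45 s allowed; the interface gives no verdict.

- **Shield:** I pressed the front rail down along its arc with shut fingertips, from about 0.68 rad to the hard stop (9 N, no more travel). It stayed flat when I lifted off, with the plate's top at about 0.135 m.
- **Lever:** I then pushed the lever from its right side, past the low click to the end stop, where force rose to 7 N with no travel. The knob measured y = -0.0386 m, against -0.039 m expected at full and -0.083 m at off.
- **Hand and other things:** The hand was withdrawn to about 0.29 m height with no contact force. The stain bottle and comb look unmoved. I did not measure the other bystanders at the end.
- **One reading disagreed:** In the last scene view the plate-height samples ran from 0.125 to 0.137 m. The low end may come from sample pixels that fell off the plate, on the case, but I did not check. Both the earlier top view and the picture itself show the shield flat.

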